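Clamp a belt pulley in the bench chuck and press its keyed shaft home

ROBOT

A 6-joint arm with a two-finger parallel gripper is mounted at the origin on the work surface. World frame = base frame: x ahead of the robot, y to its left, z up, the work surface at z = 0. Lengths are in m, angles in rad, forces in N, time in s.
With the tool pointing down it reaches from about 0.325 to 0.9 m from the base axis. Payload 6.1 kg.
Tool frame: the origin (TCP) lies on the centre line of the jaws, within the pads' length; the fingertips stand 19 mm ahead of it and the grasp point (between the pads) is the TCP; z points along the fingers, y is the direction in which the jaws open and shut (so a half turn about z gives the same grasp; the last joint's range is limited). The gripper opens to 87 mm and grips with 3 to 60 N. Pads are 19 mm wide; open, the fingers measure 117 mm over their backs; the gripper's body (75 mm by 190 mm) begins 51 mm behind the grasp point.
Start: joints at [1.082, 0.22, 1.526, -0, 1.395, -0.126], TCP at [0.222, 0.584, 0.242] pointing down, gripper open.
Joint ranges: [-2.98, 2.98], [-0.91, 2.08], [0.09, 2.57], [-1.24, 4.39], [0.2, 2.65], [-2.68, 2.68]. Speed limits (rad/s): [2.57, 2.57, 3.01, 3.14, 3.14, 3.14].

INTERFACE

Orientations are given as a unit quaternion [x, y, z, w].
In Python, from rig import env, eoat, solver, viewer, ticket gives the robot as it stands. The module is installed in compiled form; this text tells all that it offers. Calls block until the motion is done:
- env.move_ptp(position, orientation): joint-space move of the TCP to a pose.
- env.line_to(position, rotation=None, vel=0.15): straight line of the TCP; rotation=None keeps the orientation; vel is the mean speed in m/s.
- env.move_j(angles): joint-space move.
- eoat.grip(opening, force=None): finger opening in m; force is the grip in N (None keeps the last); returns when the fingers have stopped.
- env.hold(seconds).
- solver.solve_ik(position, orientation): joint angles nearest the present ones, or None.
- viewer.camera(name): name is "scene" or "side" or "wrist"; returns (picture, depth): 384x512x3 uint8, red, green, blue; 384x512 float32, m along the optical axis (not along the pixel's ray), 0 where there is no reading.
- viewer.camera_params(name): a dict with "vertical_fov" (degrees; the focal length in pixels is half the picture's height over the tangent of half this angle, whatever the lens; pixels are square), "cx", "cy" (the principal point, pixels), "world_from_camera" (4x4, takes a point from camera to world coordinates). Camera axes: x right, y down, z forward; pixel columns grow to the right and rows downward; lengths in m; the calibration is good to about 2 mm. The wrist camera is an equidistant fisheye: a pixel r from the principal point sees the ray r / f radians off the axis. A picture is of the moment at which its call begins: read the wrist's pose just before it. camera_params takes no time and is no camera call; for the wrist camera it gives the pose at the moment of the call.
A pose or a line that the arm cannot do raises env.MotionError and nothing moves.
- ticket.close_job(): hands the job in, once; it reports no verdict.
Trained networks look in the newest picture that a camera, given by its name, has taken for a name from the list of things; names that differ only in an ending like _2 or _b are one class to them, and where a whole thing is asked for, a point or a joint stands for the part that bears it (a point fixed in the world has none). Each returns a list of dicts, best first, with "p" (0 to 1); they miss things now and then, are a little off and sometimes report something else, mostly with a low value. They report only what shows in the picture. A call takes as long as a camera call. They do not tell look-alikes from the thing itself.
- viewer.masks_of(camera, query): "region" (384x512 bool, what is visible of it) and "position" ([column, row] in pixels, amid what is visible of it).
Readings, each from a call of its own:
- env.current_clock(): time.
- env.current_joint_pos(): joint angles.
- env.current_qvel(): joint speeds.
- env.current_joint_efforts(): joint torques, N m.
- env.current_eef_pos(): TCP position.
- env.current_eef_rot(): TCP orientation.
- env.current_contact_force(): force on the tool from outside, world axes, zero at the start.
- env.current_moment(): the same for the moment, N m.
- env.current_grip_width(): finger opening in m.
Only numpy, scipy, OpenCV 4.12 (cv2) and the standard library are available. Lean on these libraries where they do the work, as an engineer would, in place of code of your own. Each camera call takes 0.05 s, during which the arm holds its last target. There are 200 camera calls.

TASK

Swing the red lever of the bench chuck clockwise until the jaws grip the boss of the toothed pulley firmly. Then take the shaft with the key from the wooden rack, put it into the pulley's bore, turn it until the key slips into the keyway and push it fully home, collar down on the pulley. Finish while still holding the shaft and pressing it down firmly, with the pulley still clamped, and leave the plain shaft and the other things on the bench where they are.

Things in the scene. Friction and masses are not known exactly. Their poses are not given: they have to be found in the camera images.
- chuck: self-centring three-jaw bench chuck bolted down, steel, 96 mm wide on a teal foot 124 mm wide and 12 mm high. Origin on the chuck's upright axis, at bench level; z up. Its flat top face is 54 mm above the bench; the jaws stand on that face up to 66 mm and slide along radii, all three together
- chuck_ring (a joint): angle (rad) of the chuck's knurled lever ring: 0 is jaws open; grows as the lever swings clockwise seen from above, about the chuck's axis; each rad closes all jaws by 4.5 mm. The ring's friction is about 5 N at the grip. At about 0.9 rad the jaws meet the boss and the lever goes stiff; pulled on there with about 12 N they grip firmly, and stay so when the lever is let go, springing back a little
- lever_grip (a point): middle of the red grip sleeve of the ring's lever: sleeve 16 mm thick and 53 mm long, level, lying along the radius from the chuck's axis, 124 mm from the axis and 45 mm above the bench; it can be pinched from above
- jaw0: one chuck jaw, steel, 13 mm wide and 12 mm high. The frame's origin is on the chuck's axis at the top face when the jaws are open; the jaw's flat gripping face is at +24 mm along its x and closes towards -x
- jaw1: second chuck jaw, like jaw0, 120 degrees further round
- jaw2: third chuck jaw, like jaw0, 240 degrees further round
- pulley: aluminium toothed pulley loose between the open jaws, boss down. Origin in the centre of the boss's underside, z up the bore. 40 mm high: boss 40 mm wide, 14 mm high, below; toothed rim, flanges 68 mm wide, above. Bore 22 mm wide, right through; keyway on the bore's +x side, 7.6 mm wide, reaching 14.5 mm from the axis, full height; a red paint mark on the upper face lies beside it
- shaft: steel shaft with a key, upright in one of the rack's holes, 102.5 mm long, 0.34 kg. Origin in the centre of its lower end, z up its axis. From below: seat 20 mm wide, 38 mm long, 3 mm lead-in at the tip; collar 34 mm wide from 38 to 48 mm; round journal 22 mm wide above, to hold it by. Brass key on the seat's +x side; red paint marks on collar and upper end show that side
- shaft_key (a point): on the shaft: foot of the key, 14 mm above the lower end and 13 mm off the axis along the shaft's x. The key is 6 mm wide, 20 mm tall and reaches 13 mm from the axis; 14 mm of plain tip enters the bore before the key meets the pulley's face
- shaft_collar (a point): on the shaft's axis at the collar's lower face, 38 mm above the lower end. Home means it lies on the pulley's upper face (shaft origin then 2 mm above the pulley's). It is pressed home by hand with about 15 N, fingertips bearing on the collar's upper face, 10 mm higher
- plain_shaft: shaft of the same size without key or paint marks, with a dark groove round its seat, in the rack's other hole; origin in the centre of its lower end. Not wanted
- rack: wooden shaft rack fixed to the bench, 70 x 170 x 25 mm, origin under its centre; holes 22 mm wide and 12 mm deep at y = -50 and +50 mm. A shaft in it stands with its lower end 13 mm above the bench
- spare_pulley: small aluminium pulley lying flat on the bench, 55 mm wide, 22 mm high; origin under its centre
- bearing_ring: steel ring lying flat, 72 mm wide, 16 mm high; origin under its centre
- screwdriver: screwdriver with a blue handle, 200 mm long, lying on the bench; origin under its middle, handle towards its -x
- oil_bottle: white oil bottle with a red cap, 52 mm wide, 130 mm high; origin under its centre
- parts_box: blue small-parts box with a grey lid, 92 x 62 x 37 mm; origin under its centre
There are look-alikes about, which are no part of the job. Leave any blue look-alike of the shaft alone. Leave any orange look-alike of the pulley alone.

How it is judged:
On the way, in this order (a step that is already met when the one before it is completed fails the run):
1. all three jaws grip the pulley's boss (contact force between each of jaw0, jaw1, jaw2 and pulley above 5 N and value of joint chuck_ring above 0.7 rad), for 0.3 s.
2. the keyed shaft is home in the pulley, key in the keyway (z of shaft in the frame of pulley below 0.004 m and horizontal distance between shaft and pulley below 0.003 m and angle between the x axis of shaft and the x axis of pulley, either way round below 0.2 rad), for 0.2 s.
At the end, for the whole second after the job is handed in: Shaft home: collar within 2 mm of the pulley, axes within 3 mm, key in keyway (0.2 rad), upright; fingers holding it (over 3 N), pressing it on the pulley with over 8 N; pulley on the chuck face, centred within 3 mm, ring shut past 0.8 rad, two jaws or more gripping with over 3 N (all of step 2 and z of shaft in the frame of pulley above -0.001 m and angle between the z axis of shaft and the z axis of pulley, either way round below 0.06 rad and angle between pulley's own z axis and vertical below 0.06 rad and z of pulley in the frame of chuck below 0.057 m and horizontal distance between pulley and chuck below 0.003 m and contact force between the fingers and shaft above 3 N and contact force between shaft and pulley above 8 N and linear speed of shaft below 0.02 m/s and (contact force between each of jaw0, jaw1 and pulley above 3 N or contact force between each of jaw1, jaw2 and pulley above 3 N or contact force between each of jaw0, jaw2 and pulley above 3 N) and value of joint chuck_ring above 0.8 rad); the arm keeps its last pose, push and grip.
It fails at once if the plain shaft is moved from its place (over 15 mm) (distance of plain_shaft from where it was at the start of the episode above 0.015 m).
It fails at once if something else on the bench is pushed away (over 25 mm) (distance of any of spare_pulley, bearing_ring, screwdriver, oil_bottle, parts_box from where it was at the start of the episode above 0.025 m).
It also fails if it takes over 64 s, if anything falls off the work surface, if the arm or the gripper's body presses on something with over 40 N, if the wrist force passes 120 N, or if a joint passes its speed limit or range.

## Working session

There is one attempt and no reset: what is moved stays moved. The work goes in short steps, each a Python script; the robot and the scene stay as the last script left them, time stands still between calls to the robot, and variables do not carry over. Pictures are saved under pics/ and viewed, about 8 in all and at most 12, crops included, and the job is handed in when it is done.

```bash
mkdir -p pics; cat > h.py <<'E'
import numpy as np, cv2
from rig import env, eoat, solver, viewer, ticket
from scipy.spatial.transform import Rotation as R
def cloud(cam):
    pr=viewer.camera_params(cam); img,d=viewer.camera(cam)
    f=192/np.tan(np.radians(pr["vertical_fov"])/2); v,u=np.mgrid[:384,:512].astype(float)
    x=(u-pr["cx"])/f; y=(v-pr["cy"])/f
    if cam=="wrist":
        r=np.hypot(x,y)+1e-9; s=np.tan(np.minimum(r,1.5))/r; x=x*s;y=y*s
    P=np.stack([x*d,y*d,d],-1); T=np.array(pr["world_from_camera"])
    W=P@T[:3,:3].T+T[:3,3]; W[d<=0]=np.nan
    return img,W
def rot(yaw): # tool down, tool y axis at angle yaw+90 (tool x at yaw)
    return (R.from_euler('z',yaw)*R.from_euler('x',np.pi)).as_quat()
def save(n,img,box=None,s=1):
    if box: img=img[box[1]:box[3],box[0]:box[2]]
    cv2.imwrite("pics/"+n,cv2.resize(img[:,:,::-1],None,fx=s,fy=s,interpolation=cv2.INTER_CUBIC))
E
python3 - <<'E'
from h import *
print(env.current_clock(),env.current_eef_rot())
ims=[]
for c in ["scene","side"]:
    img,W=cloud(c); np.savez(c+".npz",img=img,W=W); save(c+".png",img,s=1.5)
    for q in ["chuck","lever_grip","pulley","shaft","plain_shaft","rack","jaw0"]:
        for m in viewer.masks_of(c,q)[:3]:
            w=W[m["region"]]
            print(c,q,round(m["p"],2),np.round(m["position"]),np.round(np.nanmedian(w,0),3),m["region"].sum(), np.round(np.nanmax(w[:,2]),3))
E
```

```text
0.0 [ 1.80404589e-01  9.83592020e-01 -9.20557904e-04 -2.72250081e-04]
scene chuck 0.8 [298. 220.] [0.65  0.125 0.036] 1514 0.073
scene lever_grip 0.58 [297. 220.] [0.652 0.108 0.033] 326 0.057
scene pulley 0.71 [304. 204.] [0.628 0.13  0.093] 738 0.098
scene pulley 0.7 [246. 202.] [ 0.632 -0.014  0.039] 662 0.045
scene shaft 0.67 [192. 151.] [ 0.549 -0.179  0.076] 263 0.119
scene shaft 0.56 [162. 185.] [ 0.66  -0.21   0.059] 289 0.106
scene plain_shaft 0.67 [159. 138.] [ 0.529 -0.278  0.068] 291 0.119
scene rack 0.69 [174. 162.] [ 0.548 -0.232  0.024] 1249 0.052
side chuck 0.81 [245. 228.] [0.597 0.163 0.033] 1443 0.067
side chuck 0.69 [174. 248.] [0.727 0.295 0.069] 1054 0.131
side chuck 0.66 [293. 158.] [ 0.538 -0.176  0.064] 216 0.116
side lever_grip 0.84 [257. 232.] [0.573 0.15  0.03 ] 523 0.054
side lever_grip 0.56 [296. 168.] [ 0.522 -0.18   0.024] 518 0.028
side lever_grip 0.2 [292. 156.] [ 0.539 -0.176  0.068] 214 0.116
side pulley 0.76 [254. 191.] [ 0.619 -0.012  0.039] 310 0.042
side pulley 0.57 [243. 209.] [0.618 0.145 0.093] 511 0.096
side shaft 0.69 [291. 160.] [ 0.539 -0.176  0.068] 208 0.116
side shaft 0.65 [259. 156.] [ 0.649 -0.206  0.053] 190 0.104
side plain_shaft 0.59 [228. 178.] [ 0.736 -0.113  0.012] 245 0.018
side plain_shaft 0.49 [302. 147.] [ 0.521 -0.274  0.067] 187 0.117
side rack 0.91 [299. 170.] [ 0.521 -0.177  0.023] 487 0.028
side jaw0 0.51 [247. 224.] [0.599 0.17  0.065] 46 0.067
```

View pics/scene.png

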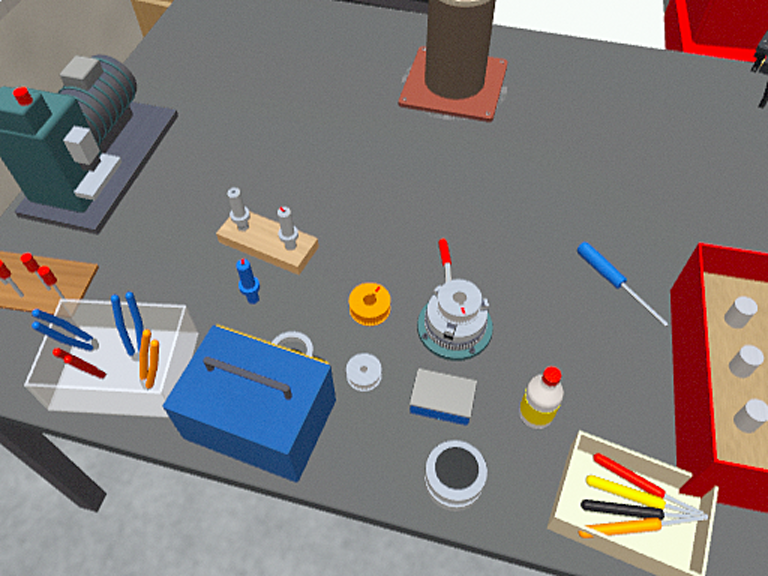

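View pics/side.png

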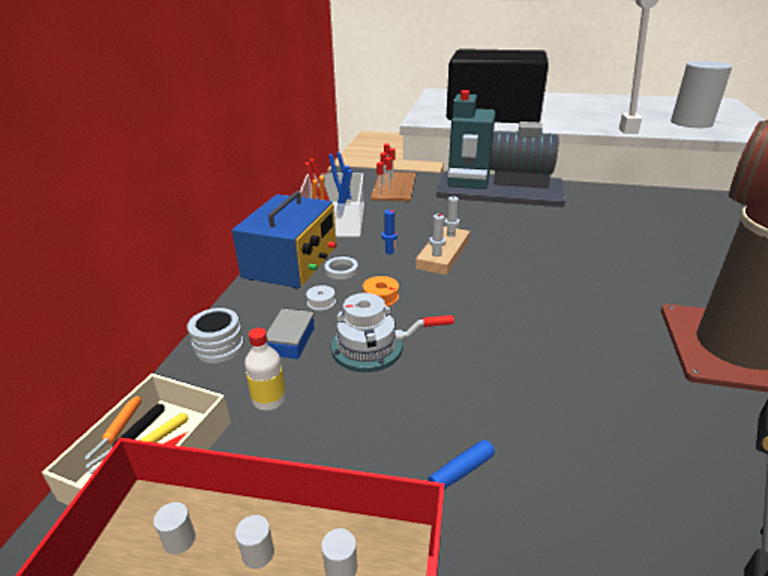

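The keyed shaft candidates in scene.png are:
- (287,228): steel with a red mark, in the rack. It fits the description.
- (237,205): no mark, so this is the plain shaft.
- (247,282): the blue look-alike.

The pulley in the chuck is at (460,300), and the orange one at (370,302) is a look-alike. Next I'll take close wrist views of both.

```bash
python3 - <<'E'
from h import *
for c in ["scene","side"]:
    z=np.load(c+".npz"); img,W=z["img"].astype(int),z["W"]
    r=(img[...,0]>130)&(img[...,1]<70)&(img[...,2]<70)&(W[...,2]<.07)&(W[...,2]>.03)&(np.hypot(W[...,0]-.62,W[...,1]-.135)<.18)&(np.hypot(W[...,0]-.62,W[...,1]-.135)>.07)
    w=W[r]; print(c,len(w),np.nanmedian(w,0),np.nanmin(w,0),np.nanmax(w,0))
    t=(W[...,2]>.088)&(W[...,2]<.1)&(np.hypot(W[...,0]-.62,W[...,1]-.135)<.06); print(np.nanmean(W[t],0),np.nanmin(W[t],0),np.nanmax(W[t],0))
env.move_ptp([.60,.10,.30],rot(np.radians(159)))
print(env.current_clock(),env.current_joint_pos())
img,W=cloud("wrist"); np.savez("w1.npz",img=img,W=W); a=img
print(viewer.camera_params("wrist"))
env.move_ptp([.52,-.16,.30],rot(np.radians(159)))
print(env.current_clock(),env.current_joint_pos())
img,W=cloud("wrist"); np.savez("w2.npz",img=img,W=W)
save("w.png",np.hstack([a,img]),s=.78)
E
```

```text
scene 101 [0.50651296 0.08299019 0.05071237] [ 0.47636005 -0.02453991  0.03679951] [0.65176929 0.09924544 0.05686039]
[0.62123288 0.13025284 0.09382715] [0.58608838 0.0964915  0.08837425] [0.65439297 0.16377987 0.09803066]
side 93 [0.50413524 0.09063571 0.04853378] [ 0.47606699 -0.01854413  0.03338425] [0.6341985  0.10039205 0.05358093]
[0.61840841 0.13224991 0.09327153] [0.58533682 0.09219411 0.08838158] [0.65227582 0.16594153 0.09611333]
3.0083 [ 3.71368694e-02  1.49133966e-01  1.49901854e+00  3.44342053e-04
  1.49364906e+00 -1.16844594e+00]
{'vertical_fov': 65.70646984690485, 'cx': 259.6086674447644, 'cy': 192.70844063166726, 'world_from_camera': array([[ 3.56700872e-01,  8.91388875e-01,  2.79625395e-01,
         5.23391200e-01],
       [ 9.34218438e-01, -3.40549745e-01, -1.06121541e-01,
         1.30879421e-01],
       [ 6.30796311e-04,  2.99084846e-01, -9.54226313e-01,
         4.43688171e-01],
       [ 0.00000000e+00,  0.00000000e+00,  0.00000000e+00,
         1.00000000e+00]])}
4.1167 [-4.42054832e-01 -6.84713145e-03  1.66304594e+00  6.65191476e-04
  1.48516727e+00 -1.64710069e+00]
```

View pics/w.png

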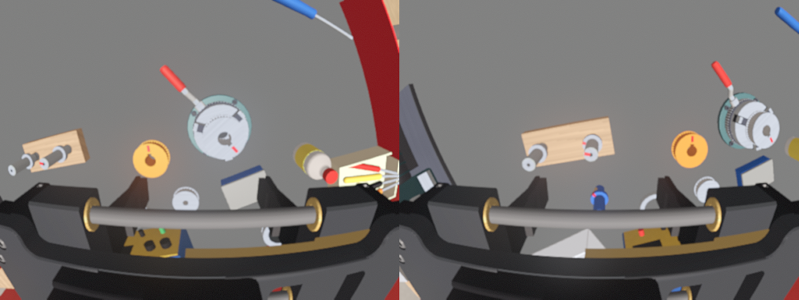

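The left wrist view shows the chuck at (218,128) with its lever towards the robot. The right view shows the red-marked steel shaft at (592,147), the plain one at (535,155) and the blue one at (600,197). I'll fit the geometry and view enlarged crops to confirm.

```bash
python3 - <<'E'
from h import *
def circ(P):
    (c,r)=cv2.minEnclosingCircle((P*1000).astype(np.float32)); return np.round(np.array(c),1),round(r,1),len(P)
C=np.array([.62,.131])
for n in ["scene","side","w1","w2"]:
    z=np.load(n+".npz"); img,W=z["img"],z["W"]; I=img.astype(int)
    d=np.hypot(W[...,0]-C[0],W[...,1]-C[1])
    t=(abs(W[...,2]-.093)<.006)&(d<.045); print(n,"pulley",circ(W[t][:,:2]),np.nanmedian(W[t][:,2]))
    t=(W[...,2]>.004)&(W[...,2]<.02)&(d<.08)&(I[...,1]>I[...,0]+25)&(I[...,2]>I[...,0]+20); 
    if t.sum()>20: print(n,"foot",circ(W[t][:,:2]))
    red=(I[...,0]>110)&(I[...,1]<90)&(I[...,2]<90)
    g=red&(d>.08)&(d<.165)&(W[...,2]>.03)&(W[...,2]<.065)&(W[...,0]<.58)
    if g.sum()>10:
        m,v=cv2.PCACompute(W[g][:,:2].astype(np.float32),None); print(n,"grip",m,np.degrees(np.arctan2(v[0][1],v[0][0])),W[g].min(0),W[g].max(0))
    g=red&(d<.04)&(abs(W[...,2]-.093)<.008)
    if g.any(): print(n,"pmark",np.median(W[g],0),g.sum())
    S=np.array([.54,-.178]); d=np.hypot(W[...,0]-S[0],W[...,1]-S[1])
    t=(abs(W[...,2]-.115)<.005)&(d<.03)
    if t.any():print(n,"shaft top",circ(W[t][:,:2]),np.mean(W[t],0))
    g=red&(d<.04)&(W[...,2]>.03)
    for p in W[g]: print("  smark",np.round(p,4))
z=np.load("w1.npz")["img"];y=np.load("w2.npz")["img"]
f=lambda a,u,v,k:cv2.resize(a[v-k:v+k,u-k:u+k],(400,400),interpolation=cv2.INTER_CUBIC)
save("crop.png",np.hstack([f(z,275,160,55),f(y,230,185,65)]))
E
```

```text
scene pulley (array([619.8, 129.5]), 35.3, 537) 0.0938770158122969
scene foot (array([620. , 129.4]), 61.8, 387)
scene grip [[0.50401646 0.0838508 ]] 21.51277 [0.47636005 0.06957271 0.04092677] [0.52788911 0.09924544 0.05686039]
scene pmark [0.64343362 0.13944951 0.09498447] 5
scene shaft top (array([ 542.1, -183.8]), 11.8, 57) [ 0.5430304  -0.18344502  0.1146462 ]
  smark [ 0.5336 -0.192   0.1148]
  smark [ 0.5375 -0.1904  0.1157]
  smark [ 0.5368 -0.188   0.1157]
  smark [ 0.5396 -0.187   0.1153]
  smark [ 0.541  -0.1836  0.1178]
side pulley (array([616.6, 129.1]), 36.9, 366) 0.09337926564078966
side foot (array([617.9, 134.7]), 61.5, 248)
side grip [[0.5008263  0.08912233]] 21.28454 [0.47606699 0.07508651 0.03914884] [0.52617451 0.10039205 0.05358093]
side pmark [0.64488748 0.14333597 0.09388229] 1
side shaft top (array([ 541.3, -182.8]), 10.7, 24) [ 0.5398464  -0.18022036  0.11396567]
  smark [ 0.5382 -0.1879  0.1147]
w1 pulley (array([619.4, 130.8]), 34.4, 2106) 0.09444864489985011
w1 foot (array([617.6, 129.7]), 60.8, 614)
w1 grip [[0.5013962  0.08631288]] 22.725315 [0.47685036 0.07119951 0.0457876 ] [0.52610711 0.09976814 0.05494873]
w1 shaft top (array([ 540.4, -182.6]), 11.7, 160) [ 0.54030728 -0.18111976  0.11497253]
w2 pulley (array([618.8, 130.7]), 34.9, 1155) 0.09467692431799413
w2 foot (array([617.3, 128.8]), 61.4, 561)
w2 grip [[0.5006337  0.08008347]] 21.787884 [0.47599578 0.06926376 0.04390046] [0.52692689 0.09530018 0.05466135]
w2 shaft top (array([ 539.6, -183.8]), 11.2, 283) [ 0.53903659 -0.1834139   0.11554746]
```

View pics/crop.png

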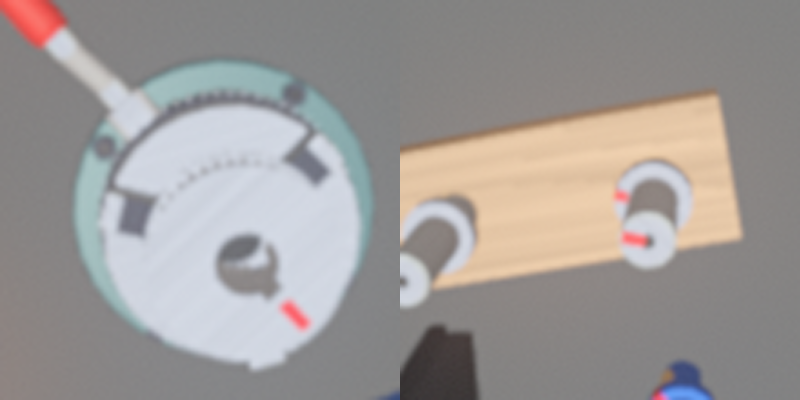

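The crops confirm it. The pulley's keyway and red mark are at lower right (left crop, ~(295,315)). The red-marked shaft is at the right end of the rack (right crop, (635,238)). Now the lever.

```bash
python3 - <<'E'
from h import *
C=np.array([.6185,.1303]); a0=np.radians(-158.); r=.124
def pose(a,z): return [C[0]+r*np.cos(a),C[1]+r*np.sin(a),z],rot(a)
eoat.grip(.05,30)
env.move_ptp(*pose(a0,.14)); p,q=pose(a0,.047); env.line_to(p,q,.15)
print(env.current_clock(),env.current_contact_force())
eoat.grip(0,30); print("w",env.current_grip_width(),env.current_contact_force())
F0=None
ang=0
while ang<1.25:
    ang+= .13 if ang<.75 else .02
    a=a0-ang; p,q=pose(a,.047); env.line_to(p,q,.12 if ang<.8 else .06)
    f=np.array(env.current_contact_force()); t=np.array([np.sin(a),-np.cos(a),0])
    e=np.array(env.current_eef_pos()); ea=np.arctan2(e[1]-C[1],e[0]-C[0])
    ft=-f@t
    if ang>.7: print(round(ang,3),round((a0-ea)%(2*np.pi),3),"ft",round(ft,1),np.round(f,1))
    if ang>.75 and ft>15: break
env.hold(.5)
print(env.current_clock(),env.current_contact_force(),env.current_eef_pos(),env.current_grip_width())
E
```

```text
6.9583 [ 0.60490574 -0.17027594 -0.28508522]
w 0.014650514911001401 [-2.45621817  3.02827058  3.28222514]
0.78 0.78 ft -2.3 [ 6.2 -0.1 -0.5]
0.8 0.79 ft 1.2 [ 4.1 -3.1  1. ]
0.82 0.807 ft 4.5 [ 2.5 -6.2  2.8]
0.84 0.825 ft 3.8 [ 3.8 -6.1  3.2]
0.86 0.846 ft 3.1 [ 3.2 -5.1  4.3]
0.88 0.866 ft 4.8 [ 2.3 -6.8  3. ]
0.9 0.886 ft 2.6 [ 4.  -5.3  2.5]
0.92 0.905 ft 3.5 [ 3.5 -6.2  4.2]
0.94 0.925 ft 4.9 [ 2.2 -7.2  3.6]
0.96 0.944 ft 4.9 [ 2.2 -7.3  5.4]
0.98 0.963 ft 5.9 [ 1.9 -8.4  4.5]
1.0 0.982 ft 4.9 [ 1.4 -7.   5.2]
1.02 1.0 ft 6.0 [ 0.6 -7.9  7.2]
1.04 1.019 ft 6.7 [ 0.6 -9.   6.5]
1.06 1.038 ft 7.9 [-0.8 -9.5  7. ]
1.08 1.056 ft 7.9 [-0.8 -9.6  8.2]
1.1 1.075 ft 9.2 [ -1.6 -10.7   7.9]
1.12 1.093 ft 10.2 [ -2.9 -11.2   9.6]
1.14 1.111 ft 10.7 [ -3.4 -11.6  10.7]
1.16 1.13 ft 12.1 [ -3.8 -13.2  10.7]
1.18 1.148 ft 12.7 [ -4.6 -13.4  12.9]
1.2 1.167 ft 13.0 [ -5.6 -13.   12.3]
1.22 1.185 ft 14.5 [ -6.5 -14.5  13.1]
1.24 1.202 ft 15.4 [ -7.2 -15.2  14.2]
15.6 [ -7.003274   -13.5355233   13.75380845] [0.53495299 0.21955717 0.04695365] 0.015064943473212139
```

```bash
python3 - <<'E'
from h import *
eoat.grip(.045); print(env.current_contact_force())
p=np.array(env.current_eef_pos()); env.line_to([p[0],p[1],.15],None,.25)
C=np.array([.6185,.1303]); y=np.radians(150); t=np.array([np.cos(y),np.sin(y)])
env.move_ptp([*(C-.03*t),.24],rot(y)); env.hold(.2)
img,W=cloud("wrist"); np.savez("w3.npz",img=img,W=W); I=img.astype(int)
red=(I[...,0]>130)&(I[...,1]<100)&(I[...,2]<100)
d=np.hypot(W[...,0]-C[0],W[...,1]-C[1])
m=(abs(W[...,2]-.094)<.005)&(d<.045); c,r=cv2.minEnclosingCircle((W[m][:,:2]*1000).astype(np.float32)); print("pulley",c,r)
c=np.array(c)/1000
k=red&(d<.035)&(abs(W[...,2]-.094)<.006); pm=W[k].mean(0); print("mark",pm,k.sum(),np.degrees(np.arctan2(pm[1]-c[1],pm[0]-c[0])))
k=red&(d>.08)&(d<.16)&(abs(W[...,2]-.045)<.02)&(W[...,0]<.6); g=W[k]; print("grip",g.mean(0) if len(g) else None,len(g),np.degrees(np.arctan2(g[:,1].mean()-c[1],g[:,0].mean()-c[0])))
k=(abs(W[...,2]-.094)<.005)&(d<.02)  # bore hole
save("w3.png",img,s=1.5); print(env.current_clock())
E
```

```text
[-0.65085398 -5.04081923 -0.07506819]
pulley (617.9618530273438, 129.56671142578125) 34.31407165527344
mark [nan nan nan] 0 nan
grip [0.51758103 0.20341089 0.05125953] 470 143.66030240868776
17.9583<stdin>:11: RuntimeWarning: Mean of empty slice.
  ret = um.true_divide(
```

View pics/w3.png

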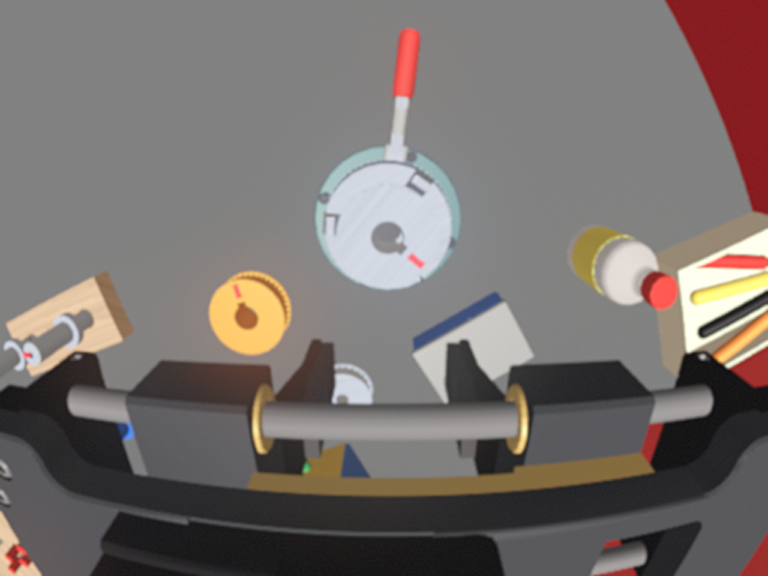

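The lever is now at about 144° (pixel (405,65)), which is ring ≈ 1.02 rad, and the pulley is centred. Its keyway and red mark are at (416,260). Next is a close look at the shaft.

```bash
python3 - <<'E'
from h import *
z=np.load("w3.npz"); img,W=z["img"],z["W"]; I=img.astype(int)
C=np.array([.6183,.1299])
red=lambda I:(I[...,0]-np.maximum(I[...,1],I[...,2])>45)
d=np.hypot(W[...,0]-C[0],W[...,1]-C[1])
k=red(I)&(d<.04); print(k.sum(),np.nanmean(W[k],0))
pm=np.nanmean(W[k],0); print("phi_p",np.degrees(np.arctan2(pm[1]-C[1],pm[0]-C[0])))
# bore centre + keyway: dark pixels within top
g=img.mean(2); b=((W[...,2]<.085)|(g<130))&(d<.018); vu=np.argwhere(b); print("bore px",vu.mean(0),len(vu))
y=np.radians(11); t=np.array([np.cos(y),np.sin(y)]); S=np.array([.540,-.183])
env.move_ptp([*(S-.03*t),.25],rot(y)); env.hold(.2); print(env.current_joint_pos())
img2,W2=cloud("wrist"); np.savez("w4.npz",img=img2,W=W2); I=img2.astype(int)
d=np.hypot(W2[...,0]-S[0],W2[...,1]-S[1])
m=(abs(W2[...,2]-.1155)<.004)&(d<.02); c,r=cv2.minEnclosingCircle((W2[m][:,:2]*1000).astype(np.float32)); print("top",c,r,W2[m].mean(0))
c=np.array(c)/1000
for lo,hi in [(.108,.122),(.05,.07)]:
    k=red(I)&(d<.025)&(W2[...,2]>lo)&(W2[...,2]<hi)
    if k.any(): s=W2[k].mean(0); print("mark",s,k.sum(),np.degrees(np.arctan2(s[1]-c[1],s[0]-c[0])), np.argwhere(k).mean(0))
m=(abs(W2[...,2]-.061)<.004)&(d<.025); c2,r=cv2.minEnclosingCircle((W2[m][:,:2]*1000).astype(np.float32)); print("collar",c2,r)
f=lambda a,u,v,k:cv2.resize(a[v-k:v+k,u-k:u+k],(400,400),interpolation=cv2.INTER_CUBIC)
vv=np.argwhere((abs(W2[...,2]-.1155)<.004)&(d<.02)).mean(0).astype(int); print(vv)
save("c2.png",np.hstack([f(img,258,160,40),f(img2,vv[1],vv[0],40)])); print(env.current_clock())
E
```

```text
55 [0.64114767 0.13835499 0.09489571]
phi_p 20.307446383891754
bore px [337.60710918 253.88242504] 10606
[-4.98053038e-01  2.20599165e-02  1.72758433e+00  5.03071591e-05
  1.39205591e+00  8.79566703e-01]
top (540.5093383789062, -183.8495330810547) 11.08011245727539 [ 0.54080069 -0.18364984  0.11587231]
mark [ 0.53743169 -0.18845888  0.11652599] 56 -123.73094556052325 [163.14285714 265.46428571]
collar (540.2427368164062, -183.84194946289062) 17.028671264648438
[158 261]
19.85
```

View pics/c2.png

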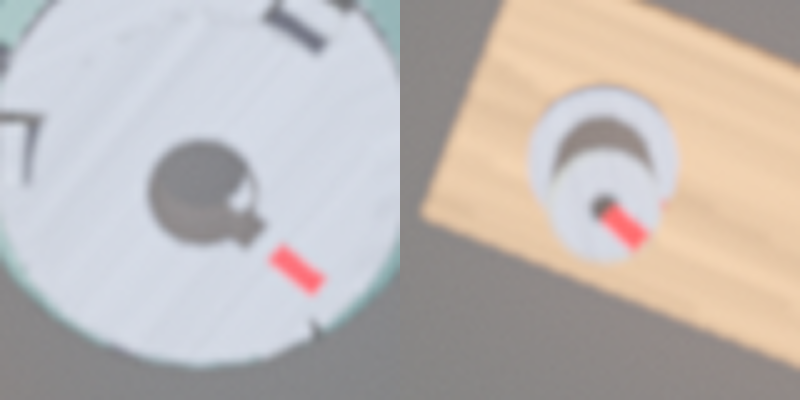

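Both marks read cleanly: keyway about 20°, shaft key about −124°. I'll grasp the shaft, closing on it across two directions first to centre it, then lift.

```bash
python3 - <<'E'
from h import *
S=[.5405,-.1838]; y=np.radians(11); fz=lambda:np.round(env.current_contact_force(),1)
eoat.grip(.05)
env.move_ptp([*S,.15],rot(y+np.pi/2)); env.line_to([*S,.081],None,.15); print(fz())
eoat.grip(0,4); print("g1",env.current_grip_width(),fz()); eoat.grip(.04)
env.line_to([*S,.15],None,.25); env.move_ptp([*S,.15],rot(y)); env.line_to([*S,.081],None,.15)
eoat.grip(0,45); print("g2",env.current_grip_width(),fz())
env.line_to([*S,.12],None,.1); print(fz(),env.current_grip_width()); env.line_to([*S,.23],None,.25)
C=[.6185,.1301]; yf=np.radians(11+20.3+123.7)
env.move_ptp([*C,.23],rot(yf)); env.hold(.3); print(env.current_clock(),env.current_eef_pos(),env.current_joint_pos(),fz(),env.current_moment())
img,W=cloud("wrist"); save("w5.png",img[60:384],s=1.2)
img,W=cloud("scene"); a=img[85:245,235:385]
img,W=cloud("side"); save("s5.png",np.hstack([a,img[95:255,165:315]]),s=2.6)
E
```

```text
[ 0.5 -0.   1.3]
g1 0.021955716205249408 [-1.7 -0.9  3.8]
g2 0.0207344541912494 [-0.9 -0.1  3.9]
[-0.7 -0.3 -3.7] 0.020951726301091225
29.575 [0.61858419 0.12965279 0.23009332] [ 8.19385335e-02  2.44544527e-01  1.51966976e+00 -3.58664005e-05
  1.37722032e+00 -1.05161092e+00] [-0.1 -0.5 -3.4] [-0.0583539  -0.01051697  0.01606784]
```

View pics/s5.png

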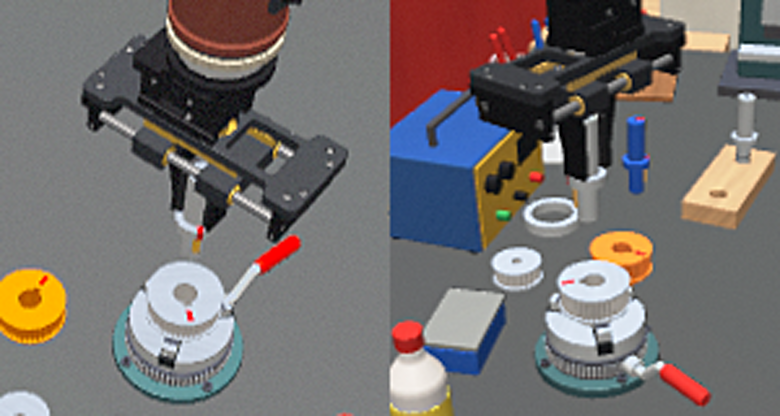

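The shaft hangs upright over the pulley, but the key (scene crop (200,245)) looks turned about 30° from the pulley's mark at (190,315). I'll measure that from the clouds before inserting.

```bash
python3 - <<'E'
from h import *
C=np.array([.6185,.1298])
for c in ["scene","side"]:
    img,W=cloud(c); I=img.astype(int); d=np.hypot(W[...,0]-C[0],W[...,1]-C[1])
    near=(d<.03)&(W[...,2]>.15)&(W[...,2]<.235)
    red=near&(I[...,0]-np.maximum(I[...,1],I[...,2])>60)
    brass=near&(I[...,0]-I[...,2]>35)&~red
    for n,k in [("red",red),("brass",brass)]:
        if k.sum(): p=np.median(W[k],0); print(c,n,k.sum(),p,np.round((W[k]-p).std(0),4),"ang",np.degrees(np.arctan2(p[1]-C[1],p[0]-C[0])))
    col=near&(d<.019)&(W[...,2]<.158+.05); 
    lo=near&(W[...,2]>.163)&(W[...,2]<.2)&~brass&(d<.02); print(c,"seat pts",lo.sum(),np.nanmean(W[lo],0), "zmin",np.nanmin(W[near][:,2]))
    # pulley mark from same cam
    k=(d<.04)&(abs(W[...,2]-.094)<.01)&(I[...,0]-np.maximum(I[...,1],I[...,2])>45)
    if k.any(): p=W[k].mean(0); print(c,"pmark",k.sum(),p,"ang",np.degrees(np.arctan2(p[1]-C[1],p[0]-C[0])))
    if c=="scene": save("s6.png",img[125:225,255:355],s=6)
E
```

```text
scene red 14 [0.63751172 0.13551467 0.20927021] [0.0021 0.0014 0.0039] ang 16.730068347387068
scene brass 17 [0.63314553 0.13337373 0.1826114 ] [0.0015 0.0018 0.0062] ang 13.713033493011126
scene seat pts 50 [0.62980936 0.12837075 0.17758356] zmin 0.16317327729325337
scene pmark 11 [0.64148388 0.1381051  0.09450135] ang 19.867047392544517
side brass 12 [0.63023364 0.13633852 0.18680507] [0.0023 0.0017 0.0069] ang 29.12855814593607
side seat pts 107 [0.61854104 0.13719454 0.18031308] zmin 0.1608933069967463
side pmark 6 [0.64172968 0.13951263 0.0942067 ] ang 22.690429960188194
```

View pics/s6.png

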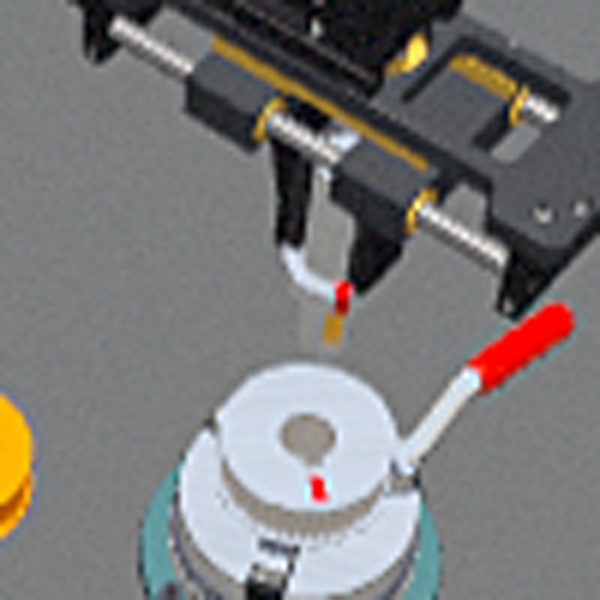

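Key angle averages about 20° (collar mark 17°, brass 14° and 29°), against 20–23° for the keyway. That agrees within noise, so I'll do a guarded insertion.

```bash
python3 - <<'E'
from h import *
p=np.array([.6185,.1301]); yf=np.radians(155); z=.168
env.line_to([*p,z],rot(yf),.2); env.hold(.1)
f0=np.array(env.current_contact_force()); print("f0",np.round(f0,1))
while z>.120:
    z-=.003
    env.line_to([*p,z],None,.05)
    f=np.array(env.current_contact_force())-f0; print(round(z,4),np.round(f,1),np.round(env.current_eef_pos(),4))
    if f[2]>8: break
    if np.hypot(f[0],f[1])>2: p=p+np.clip(f[:2]*.0001,-.0006,.0006)
print(p,env.current_clock(),env.current_grip_width())
E
```

```text
f0 [ 0.5  0.5 -3. ]
0.165 [-0.8 -0.2 -1. ] [0.6189 0.1302 0.1659]
0.162 [ 1.  -0.6  0. ] [0.619  0.1301 0.1625]
0.159 [-3.8 -0.4  1.2] [0.6178 0.1303 0.1591]
0.156 [-3.5 -0.2 -0.7] [0.6172 0.13   0.1547]
0.153 [-3.4 -0.1 -1.8] [0.6172 0.13   0.152 ]
0.15 [-2.4  0.  -1.5] [0.6171 0.1301 0.1495]
0.147 [-4.1 -0.1 -0.3] [0.6171 0.1301 0.1467]
0.144 [-2.6 -0.2 -1.6] [0.617  0.13   0.1439]
0.141 [-2.1 -0.  -2. ] [0.6168 0.1299 0.1408]
0.138 [-1.2 -0.7 -0. ] [0.6167 0.1298 0.1379]
0.135 [-0.4  0.1 -0.2] [0.6165 0.1299 0.1348]
0.132 [-1.4 -0.9 -0.4] [0.6163 0.13   0.1317]
0.129 [-0.1 -0.4  0.2] [0.6162 0.13   0.1286]
0.126 [-1.1  0.5 -0.4] [0.6162 0.13   0.1257]
0.123 [-3.6 -1.   9.4] [0.6169 0.13   0.125 ]
[0.61630765 0.13001016] 34.1333 0.021104407167892934
```

It slid straight down past the key height with no resistance and bottomed out near the home depth. Now I'll press it firmly.

```bash
python3 - <<'E'
from h import *
p=np.array([.6164,.1300]); z=.123; eoat.grip(0,55)
while z>.113:
    z-=.0007; env.line_to([*p,z],None,.03); env.hold(.1)
    f=np.array(env.current_contact_force()); print(round(z,4),np.round(f,1),np.round(env.current_eef_pos(),4))
    if f[2]>20: break
env.hold(1); print(np.round(env.current_contact_force(),1),env.current_moment(),env.current_clock(),env.current_grip_width(),env.current_eef_pos())
C=np.array([.6183,.13])
for c in ["scene","side"]:
    img,W=cloud(c); I=img.astype(int); d=np.hypot(W[...,0]-C[0],W[...,1]-C[1])
    g=(I[...,0]>110)&(I[...,1]<90)&(I[...,2]<90)&(d>.08)&(d<.165)&(W[...,2]>.03)&(W[...,2]<.065)&(W[...,0]<.58)
    m=np.median(W[g],0); print(c,"lever",np.degrees(np.arctan2(m[1]-C[1],m[0]-C[0])))
    k=(d<.04)&(W[...,2]>.088)&(W[...,2]<.112)&(I[...,0]-np.maximum(I[...,1],I[...,2])>45)
    for q in W[k]: print(np.round(q,4),round(float(np.degrees(np.arctan2(q[1]-C[1],q[0]-C[0])))))
    if c=="scene": a=img[115:245,245:365]
save("s7.png",np.hstack([a,img[125:255,175:295]]),s=3.3)
E
```

```text
0.1223 [-6.2 -0.2  9.7] [0.6169 0.1301 0.1249]
0.1216 [-8.4 -1.6 13.4] [0.617 0.13  0.125]
0.1209 [-9.5 -0.9 17.3] [0.617  0.13   0.1249]
0.1202 [-10.9  -1.   21.6] [0.6171 0.13   0.1249]
[-11.1  -2.4  20.6] [-3.24597837e-01  2.22580831e+00  1.75429454e-03] 36.75 0.020831730005056292 [0.6170733  0.1300381  0.12486584]
scene lever nan
[0.6325 0.1358 0.1096] 22
[0.6324 0.1339 0.1047] 15
[0.6304 0.136  0.1027] 26
[0.6344 0.1344 0.1036] 15
[0.6327 0.1365 0.1021] 24
[0.6362 0.1349 0.1024] 15
[0.6347 0.137  0.1011] 23
[0.6368 0.1353 0.0993] 16
[0.6347 0.1374 0.0971] 24
[0.6351 0.1332 0.0919] 11
[0.6351 0.1355 0.0927] 18
[0.6342 0.1377 0.0924] 26
[0.6388 0.1361 0.0943] 17
[0.6404 0.1385 0.0975] 21
[0.6416 0.1367 0.0944] 16
[0.6407 0.1388 0.0939] 22
[0.6437 0.1372 0.0936] 16
[0.6425 0.1393 0.0928] 21
[0.6449 0.1376 0.0914] 16
[0.6447 0.1398 0.092 ] 20
[0.6451 0.1421 0.0934] 24
side lever 141.99101426027426
[0.6003 0.1185 0.1101] -147
[0.6002 0.119  0.1075] -149
[0.634  0.1362 0.0995] 21
[0.6333 0.1388 0.0984] 30
[0.6462 0.139  0.0937] 18
[0.6439 0.138  0.0934] 17
[0.6408 0.1396 0.0949] 23
[0.6391 0.1371 0.0934] 19
[0.636  0.1387 0.0949] 26
[0.6449 0.1432 0.0938] 26
  return _methods._mean(a, axis=axis, dtype=dtype,
  ret = um.true_divide(
```

View pics/s7.png

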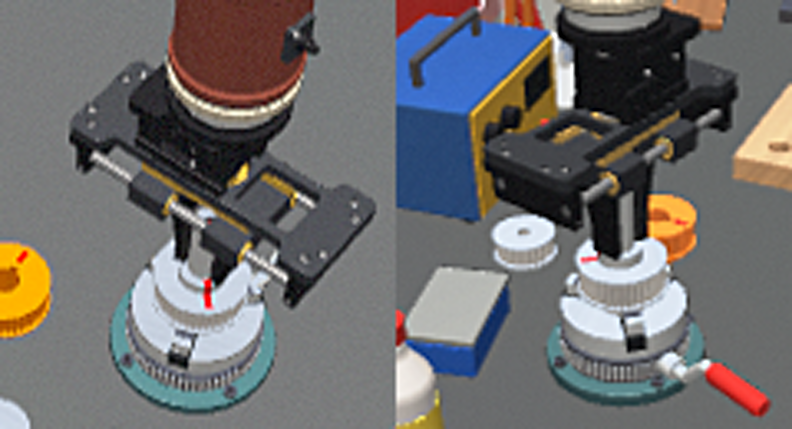

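Both collar mark and pulley mark sit at about 20°, and the collar lies on the pulley face (mark heights 92–103 mm). There's an 11 N side load, so I'll ease that before handing in.

```bash
python3 - <<'E'
from h import *
x,z=.6164,.1202
for i in range(5):
    x-=.0005; env.line_to([x,.1300,z],None,.03); env.hold(.15)
    f=np.array(env.current_contact_force()); print(round(x,4),np.round(f,1),np.round(env.current_eef_pos(),4))
    if abs(f[0])<4 or f[2]<14: break
env.hold(.6); print(np.round(env.current_contact_force(),1),env.current_qvel().round(4),env.current_clock(),env.current_grip_width())
E
```

```text
0.6159 [-10.1  -1.3  19.3] [0.617  0.13   0.1249]
0.6154 [-8.5 -1.  18.7] [0.6169 0.13   0.1249]
0.6149 [-6.4 -0.8 17.8] [0.6168 0.13   0.1249]
0.6144 [-5.5 -0.8 15.7] [0.6168 0.1301 0.1249]
0.6139 [-3.6 -0.9 13.8] [0.6167 0.13   0.1249]
[-3.2 -0.4 13.8] [ 0.0003 -0.0001 -0.0004  0.0006 -0.0009  0.0004] 39.45 0.021021359027081202
```

```bash
python3 - <<'E'
from h import *
env.line_to([.6139,.1300,.1192],None,.03); env.hold(.6)
print(np.round(env.current_contact_force(),1),np.round(env.current_eef_pos(),4),env.current_clock())
ticket.close_job()
E
```

```text
[-6.1 -1.1 20.3] [0.6167 0.13   0.1249] 40.3
the job is handed in; nothing more can be done
```

I clamped the pulley with the red lever, put the keyed shaft fully home in its bore and handed the job in at 40.3 s. The gripper was still holding the shaft and pressing it down with about 20 N. No verdict was reported, so the judged conditions are only inferred from my own checks.

- **Clamping:** I pulled the lever with about 15 N at the grip. After I let go it sprang back from about 1.20 to about 1.02 rad, more than I expected but still well past 0.8. The side camera put it at about 142° at the end (about 144° just after release), so it had not opened. I could not measure the jaw forces directly.
- **Insertion:** The shaft slid in with no vertical resistance at the depth where the key enters, so no turning search was needed. It stopped at TCP z = 0.125 m, about 1 mm above my estimate for home. The marks on collar and pulley both sit at about 20°, and the collar's mark is at the height expected with the collar on the pulley's face.
- **Disagreements:**
  - Before insertion the key angle read 14° to 29° depending on the camera.
  - The scene camera could not see the lever at the end.
  - A side force of about 6 N was still on the tool at hand-in, eased from 11 N.
- **Other things:** I never touched the plain shaft or the other loose items, though I did not re-measure their positions at the end.

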